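# Dress the seasoning rack for service

### The arm

A 6-joint arm with a two-finger parallel gripper is mounted at the origin on a cart in front of the work surface, level with it; the furniture and walls round the work are solid. World frame = base frame: x ahead of the robot, y to its left, z up, the work surface at z = 0. Lengths are in m, angles in rad, forces in N, time in s.
With the tool pointing down it reaches from about 0.35 to 0.775 m from the base axis. Payload 5.5 kg.
Tool frame: the origin (TCP) lies midway between the tips of the shut fingers; the grasp point (between the pads) lies robot.tcp_to_grasp behind it (robot.tcp_to_grasp is the distance from the TCP to the grasp point, in m); x points along the fingers, z is the direction in which the jaws open and shut, and the axes are right-handed (so a half turn about x gives the same grasp; the last joint's range is limited). The gripper opens to 85 mm and grips with 20 to 120 N. Pads are 22 mm wide; open, the fingers measure 114 mm over their backs; the gripper's body (76 mm by 85 mm) begins 54 mm behind the grasp point. The pads swing forward as they close: fully open they stand 13 mm farther back than shut.
Start: joints at [-1.448, 0.313, 0.046, 1.304, 0, 1.431], TCP at [0.149, -0.555, 0.231] pointing down, gripper open.
Joint ranges: [-2.76, 2.76], [-0.86, 1.69], [-1.03, 1.26], [-2.2, 2.34], [-1.47, 1.5], [-3.14, 3.14]. Speed limits (rad/s): [2.57, 2.57, 3.14, 3.14, 3.14, 3.14].

### API

Orientations are given as [roll, pitch, yaw] about the fixed x, y, z axes, in that order (R = Rz(yaw) Ry(pitch) Rx(roll)).
In Python, from rig import robot, grab_frame gives the robot as it stands.
- The arm moves only by the shell command python3 -m crank 'ROWS'. ROWS is a JSON object of lists of equal length, an entry for each row: "hand": the finger opening in mm, from 0 to 85.4; "delta_pos": the shift along the world's x, y, z in mm, a list of three; "twist": the turn about the world's z in degrees. In form: {"hand": [hand, ...], "delta_pos": [[x, y, z], ...], "twist": [twist, ...]}. A call has exactly 10 rows; each row is the pose to reach, as a shift and turn from the pose commanded when the call began; what a row does not reach only later rows make up. A row lasts 1/10 s, in which the tool goes at most 50 mm and 8.59 degrees, less where a joint would pass 70% of its speed; a pose out of reach is approached as far as the arm can. A call with a gripper value outside its range is refused whole. The fingers move at their own pace and stop on an object; the grip force is fixed at half the most. Time passes only in rows, so rows that repeat a pose let the fingers close, or fill a call up. It gives the time, the measured TCP pose, the force and the opening at its end, in the units of the state.
- robot.get_state(): the state, without advancing time (a new reading comes with each control period).
- grab_frame(name): name is "scene" or "top"; returns a dict with "color" (480x640x3 uint8, red, green, blue), "fov_y" (degrees; the focal length in pixels is half the picture's height over the tangent of half this angle, whatever the lens; pixels are square), "cx", "cy" (the principal point, pixels), "cam_to_world" (4x4, takes a point from camera to world coordinates). Camera axes: x right, y up, looking along -z (the intrinsics and any distortion apply to the point x, -y, -z); pixel columns grow to the right and rows downward; lengths in m; the calibration is good to about 2 mm. A picture is of the moment at which its call begins. There is no depth.
- robot.sign_off(): hands the job in, once; it reports no verdict.
The state is a dict: "time": time; "qpos": joint angles; "joint_vel": joint speeds; "tau": joint torques, N m; "eef_pos": TCP position; "tcp_rot": TCP orientation; "wrist_force": force on the tool from outside, world axes, zero at the start; "ft_torque": the same for the moment, N m; "grip_width": opening from 0.0 (shut) to 1.0 (fully open).
Only numpy, scipy, OpenCV 4.12 (cv2) and the standard library are available. Lean on these libraries where they do the work, as an engineer would, in place of code of your own. Each camera call takes 0.05 s, during which the arm holds its last target. There are 200 camera calls.

### The job

Get the seasoning rack ready for service: stand the wooden salt pot that is in the way in front of it upright in the open bay at its right-hand end, roll each big white jar round in its cell until its label faces squarely out of the front of the rack, and close every white jar with a lid from the spring-loaded dispenser, sitting flat over the neck. The pepper mill, the steel pan and the peeler stay where they are.

Things in the scene. Friction and masses are not known exactly. Their poses are not given: they have to be found in the camera images.
- rack: Steel jar rack fixed to the bench, 530 mm long (from y = +258 to -272 mm), 116 mm deep (x). Origin: middle of its depth, on the bench; z up, x to its back (away from the robot within 0.1 rad): its front looks along -x. Floor 8 mm up. Four jar cells 93 mm square, slippery nylon lining, centred at y = +204, +103, +2, -99 mm; open bay at y = -208 mm. 8 mm bars round the cells: front one 18 mm up, back one 48 mm.
- rack_bay (a point): Middle of the floor (black rubber, 8 mm above the bench) of the rack's open bay, at the end to the robot's right: clear inside 110 mm along the rack (y) and 93 mm from front bar to back bar (x). The tops of the bars round it are 33 mm above the bench. Its axes are the rack's.
- dispenser: Spring-loaded lid dispenser fixed to the bench: upright steel tube 114 mm across, 126 mm high, foot 124 mm across; left or right of the rack. Origin: centre of its underside. Five lids lie in it on a spring platform; when the top one is lifted off, the next rises 21 mm to the same height within 1 s. Top lid's flat top about 135 mm, its knob's top 150 mm above the bench; the stack sinks under less than 1 N, by 8 mm at most when full.
- salt_pot_center (a point): Squat round wooden salt pot with its lid fixed on, standing in front of the rack: 58 mm in diameter, straight-sided, 54 mm high, 0.18 kg. The point is its centre, 27 mm above its foot; z up.
- pepper_mill: Wooden pepper mill, 58 mm wide and 160 mm high, standing right of the rack; a bystander. Origin: centre of its foot.
- steel_pan: Empty pressed-steel food pan, 108 x 176 mm and 65 mm high, on the side of the rack opposite to the dispenser; a bystander. Origin: centre of its underside.
- peeler: Peeler with black handle, 170 x 25 x 18 mm, lying on the right beyond the rack; a bystander. Origin: centre of its underside, long axis along its x.
- jar_red: White stoneware jar, red-edged brown label with round red emblem over 92 degrees of its side; 90 mm in diameter up to a shoulder 60 mm above its foot, then a neck 70 mm across up to the mouth at 74 mm; 0.5 kg. In one of the rack's cells (varies; may be absent), foot 8 mm above the bench. Origin: centre of the foot; z up its axis; its -x axis points out through the label's middle.
- jar_red_top (a point): Centre of the mouth of the jar with the red label, 74 mm above its foot, where a lid goes. The jar turns easily in its cell: a fingertip held against its side 18 to 45 mm below the mouth with 2 to 6 N and moved along turns it by friction; a push of over 10 N there can tip it.
- jar_red_label (a point): Middle of the red label on the jar's side, 45 mm from its axis and 30 mm above its foot; straight in front of the axis (towards the rack's -x) when the jar faces front.
- jar_green: White stoneware jar, green-edged brown label with round green emblem over 92 degrees of its side; 90 mm in diameter up to a shoulder 60 mm above its foot, then a neck 70 mm across up to the mouth at 74 mm; 0.5 kg. In one of the rack's cells (varies; may be absent), foot 8 mm above the bench. Origin: centre of the foot; z up its axis; its -x axis points out through the label's middle.
- jar_green_top (a point): Centre of the mouth of the jar with the green label, 74 mm above its foot, where a lid goes. The jar turns easily in its cell: a fingertip held against its side 18 to 45 mm below the mouth with 2 to 6 N and moved along turns it by friction; a push of over 10 N there can tip it.
- jar_green_label (a point): Middle of the green label on the jar's side, 45 mm from its axis and 30 mm above its foot; straight in front of the axis (towards the rack's -x) when the jar faces front.
- jar_yellow: White stoneware jar, yellow-edged brown label with round yellow emblem over 92 degrees of its side; 90 mm in diameter up to a shoulder 60 mm above its foot, then a neck 70 mm across up to the mouth at 74 mm; 0.5 kg. In one of the rack's cells (varies; may be absent), foot 8 mm above the bench. Origin: centre of the foot; z up its axis; its -x axis points out through the label's middle.
- jar_yellow_top (a point): Centre of the mouth of the jar with the yellow label, 74 mm above its foot, where a lid goes. The jar turns easily in its cell: a fingertip held against its side 18 to 45 mm below the mouth with 2 to 6 N and moved along turns it by friction; a push of over 10 N there can tip it.
- jar_yellow_label (a point): Middle of the yellow label on the jar's side, 45 mm from its axis and 30 mm above its foot; straight in front of the axis (towards the rack's -x) when the jar faces front.
- jar_blue: White stoneware jar, blue-edged brown label with round blue emblem over 92 degrees of its side; 90 mm in diameter up to a shoulder 60 mm above its foot, then a neck 70 mm across up to the mouth at 74 mm; 0.5 kg. In one of the rack's cells (varies; may be absent), foot 8 mm above the bench. Origin: centre of the foot; z up its axis; its -x axis points out through the label's middle.
- jar_blue_top (a point): Centre of the mouth of the jar with the blue label, 74 mm above its foot, where a lid goes. The jar turns easily in its cell: a fingertip held against its side 18 to 45 mm below the mouth with 2 to 6 N and moved along turns it by friction; a push of over 10 N there can tip it.
- jar_blue_label (a point): Middle of the blue label on the jar's side, 45 mm from its axis and 30 mm above its foot; straight in front of the axis (towards the rack's -x) when the jar faces front.
- lid_0_knob (a point): Middle of the black knob (28 mm across, 15 mm high: grip it from above) of an aluminium lid, one of five alike: cap 86 mm across, 21 mm high, 80 g; its skirt (77 mm inside, 17 mm deep) goes loosely over a jar's neck and rests on the shoulder. Point 8 mm above the flat top, 29 mm above the skirt's edge; on a closed jar 89 mm above the jar's foot. The highest in the dispenser is the top lid.
- lid_1_knob (a point): Middle of the black knob (28 mm across, 15 mm high: grip it from above) of an aluminium lid, one of five alike: cap 86 mm across, 21 mm high, 80 g; its skirt (77 mm inside, 17 mm deep) goes loosely over a jar's neck and rests on the shoulder. Point 8 mm above the flat top, 29 mm above the skirt's edge; on a closed jar 89 mm above the jar's foot. The highest in the dispenser is the top lid.
- lid_2_knob (a point): Middle of the black knob (28 mm across, 15 mm high: grip it from above) of an aluminium lid, one of five alike: cap 86 mm across, 21 mm high, 80 g; its skirt (77 mm inside, 17 mm deep) goes loosely over a jar's neck and rests on the shoulder. Point 8 mm above the flat top, 29 mm above the skirt's edge; on a closed jar 89 mm above the jar's foot. The highest in the dispenser is the top lid.
- lid_3_knob (a point): Middle of the black knob (28 mm across, 15 mm high: grip it from above) of an aluminium lid, one of five alike: cap 86 mm across, 21 mm high, 80 g; its skirt (77 mm inside, 17 mm deep) goes loosely over a jar's neck and rests on the shoulder. Point 8 mm above the flat top, 29 mm above the skirt's edge; on a closed jar 89 mm above the jar's foot. The highest in the dispenser is the top lid.
- lid_4_knob (a point): Middle of the black knob (28 mm across, 15 mm high: grip it from above) of an aluminium lid, one of five alike: cap 86 mm across, 21 mm high, 80 g; its skirt (77 mm inside, 17 mm deep) goes loosely over a jar's neck and rests on the shoulder. Point 8 mm above the flat top, 29 mm above the skirt's edge; on a closed jar 89 mm above the jar's foot. The highest in the dispenser is the top lid.
There are look-alikes about, which are no part of the job. Of the things shaped like the part that bears salt_pot_center, the wooden one is meant.

How it is judged:
At the end, for the whole second after the job is handed in: Every white jar that is present stands upright in its cell with the middle of its label facing the rack's front to within 0.26 rad, and has a lid lying level over its neck, centred to 7 mm and down on the shoulder; the salt pot stands upright on the floor of the rack's bay; all is at rest (angle between the x axis of each of jar_red, jar_green, jar_yellow, jar_blue and the x axis of rack, either way round below 0.26 rad and x of each of jar_red_label, jar_green_label, jar_yellow_label, jar_blue_label in the frame of rack below -0.02 m and angle between each of jar_red, jar_green, jar_yellow, jar_blue's own z axis and vertical below 0.06 rad and z of each of jar_red, jar_green, jar_yellow, jar_blue in the frame of rack below 0.014 m and x of jar_red in the frame of rack between -0.02 and 0.02 m and ((horizontal distance between lid_0_knob and jar_red_top below 0.007 m and z of lid_0_knob in the frame of jar_red between 0.084 and 0.093 m and angle between lid_0_knob's own z axis and vertical below 0.08 rad) or (horizontal distance between lid_1_knob and jar_red_top below 0.007 m and z of lid_1_knob in the frame of jar_red between 0.084 and 0.093 m and angle between lid_1_knob's own z axis and vertical below 0.08 rad) or (horizontal distance between lid_2_knob and jar_red_top below 0.007 m and z of lid_2_knob in the frame of jar_red between 0.084 and 0.093 m and angle between lid_2_knob's own z axis and vertical below 0.08 rad) or (horizontal distance between lid_3_knob and jar_red_top below 0.007 m and z of lid_3_knob in the frame of jar_red between 0.084 and 0.093 m and angle between lid_3_knob's own z axis and vertical below 0.08 rad) or (horizontal distance between lid_4_knob and jar_red_top below 0.007 m and z of lid_4_knob in the frame of jar_red between 0.084 and 0.093 m and angle between lid_4_knob's own z axis and vertical below 0.08 rad)) and x of jar_green in the frame of rack between -0.02 and 0.02 m and ((horizontal distance between lid_0_knob and jar_green_top below 0.007 m and z of lid_0_knob in the frame of jar_green between 0.084 and 0.093 m and angle between lid_0_knob's own z axis and vertical below 0.08 rad) or (horizontal distance between lid_1_knob and jar_green_top below 0.007 m and z of lid_1_knob in the frame of jar_green between 0.084 and 0.093 m and angle between lid_1_knob's own z axis and vertical below 0.08 rad) or (horizontal distance between lid_2_knob and jar_green_top below 0.007 m and z of lid_2_knob in the frame of jar_green between 0.084 and 0.093 m and angle between lid_2_knob's own z axis and vertical below 0.08 rad) or (horizontal distance between lid_3_knob and jar_green_top below 0.007 m and z of lid_3_knob in the frame of jar_green between 0.084 and 0.093 m and angle between lid_3_knob's own z axis and vertical below 0.08 rad) or (horizontal distance between lid_4_knob and jar_green_top below 0.007 m and z of lid_4_knob in the frame of jar_green between 0.084 and 0.093 m and angle between lid_4_knob's own z axis and vertical below 0.08 rad)) and x of jar_yellow in the frame of rack between -0.02 and 0.02 m and ((horizontal distance between lid_0_knob and jar_yellow_top below 0.007 m and z of lid_0_knob in the frame of jar_yellow between 0.084 and 0.093 m and angle between lid_0_knob's own z axis and vertical below 0.08 rad) or (horizontal distance between lid_1_knob and jar_yellow_top below 0.007 m and z of lid_1_knob in the frame of jar_yellow between 0.084 and 0.093 m and angle between lid_1_knob's own z axis and vertical below 0.08 rad) or (horizontal distance between lid_2_knob and jar_yellow_top below 0.007 m and z of lid_2_knob in the frame of jar_yellow between 0.084 and 0.093 m and angle between lid_2_knob's own z axis and vertical below 0.08 rad) or (horizontal distance between lid_3_knob and jar_yellow_top below 0.007 m and z of lid_3_knob in the frame of jar_yellow between 0.084 and 0.093 m and angle between lid_3_knob's own z axis and vertical below 0.08 rad) or (horizontal distance between lid_4_knob and jar_yellow_top below 0.007 m and z of lid_4_knob in the frame of jar_yellow between 0.084 and 0.093 m and angle between lid_4_knob's own z axis and vertical below 0.08 rad)) and x of jar_blue in the frame of rack between -0.02 and 0.02 m and ((horizontal distance between lid_0_knob and jar_blue_top below 0.007 m and z of lid_0_knob in the frame of jar_blue between 0.084 and 0.093 m and angle between lid_0_knob's own z axis and vertical below 0.08 rad) or (horizontal distance between lid_1_knob and jar_blue_top below 0.007 m and z of lid_1_knob in the frame of jar_blue between 0.084 and 0.093 m and angle between lid_1_knob's own z axis and vertical below 0.08 rad) or (horizontal distance between lid_2_knob and jar_blue_top below 0.007 m and z of lid_2_knob in the frame of jar_blue between 0.084 and 0.093 m and angle between lid_2_knob's own z axis and vertical below 0.08 rad) or (horizontal distance between lid_3_knob and jar_blue_top below 0.007 m and z of lid_3_knob in the frame of jar_blue between 0.084 and 0.093 m and angle between lid_3_knob's own z axis and vertical below 0.08 rad) or (horizontal distance between lid_4_knob and jar_blue_top below 0.007 m and z of lid_4_knob in the frame of jar_blue between 0.084 and 0.093 m and angle between lid_4_knob's own z axis and vertical below 0.08 rad)) and angle between salt_pot_center's own z axis and vertical below 0.1 rad and z of salt_pot_center in the frame of rack_bay below 0.032 m and x of salt_pot_center in the frame of rack_bay between -0.024 and 0.024 m and y of salt_pot_center in the frame of rack_bay between -0.032 and 0.032 m); the robot touches nothing.
It fails at once if the pepper mill, the steel pan or the peeler is shifted by more than 4 cm (distance of any of pepper_mill, steel_pan, peeler from where it was at the start of the episode above 0.04 m).
Of jar_red, jar_green, jar_yellow, jar_blue only 3 to 4 are there at a start; the rules pass over those that are not, and their reading is None.
At some moment in a run one of salt_pot may be knocked a few centimetres aside while the robot is not near it.
It also fails if it takes over 210 s, if anything falls off the work surface, if the arm or the gripper's body presses on something with over 40 N, if the wrist force passes 120 N, or if a joint passes its speed limit or range.

## Working session

There is one attempt and no reset: what is moved stays moved. The work goes in short steps, Python scripts to look and compute and a shell command to move; the robot and the scene stay as the last step left them, time stands still between calls to the robot, and variables do not carry over. Pictures are saved under pics/ and viewed, about 12 in all and at most 16, crops included, and the job is handed in when it is done.

```bash
ls; mkdir -p pics
python3 - <<'E'
from rig import robot, grab_frame
import cv2
print(robot.get_state(), robot.tcp_to_grasp)
for n in("scene","top"):
    f=grab_frame(n); print(n,f["fov_y"],f["cx"],f["cy"],f["cam_to_world"],[k for k in f])
    cv2.imwrite(f"pics/{n}0.png",f["color"][:,:,::-1])
E
```

```text
pics
{'time': 0.0, 'qpos': array([-1.44762479e+00,  3.13998170e-01,  4.49655629e-02,  1.30359960e+00,
       -2.02612015e-05,  1.43119428e+00]), 'joint_vel': array([-0.00013982,  0.00041128, -0.00080596,  0.00225674, -0.00019215,
       -0.00065121]), 'tau': array([-2.21873506e-05, -4.80629539e+01,  2.98531759e+01,  1.94723869e-02,
       -5.67412928e-05,  2.31205092e-06]), 'eef_pos': array([ 0.14928129, -0.5547471 ,  0.23040466]), 'tcp_rot': array([3.0130264 , 1.56896034, 1.70500368]), 'wrist_force': array([-0.24983352,  0.22329615,  0.11350938]), 'ft_torque': array([-0.04525244,  0.059502  ,  0.05695037]), 'grip_width': 0.999787105584914} 0.0187
scene 48.42114593253393 318.10944833395 244.28710915325826 [[ 0.61052113  0.44190386 -0.6572556  -0.50031486]
 [-0.79183675  0.35742297 -0.49522054 -0.82366508]
 [ 0.01607838  0.82278174  0.56812999  0.98818141]
 [ 0.          0.          0.          1.        ]] ['color', 'fov_y', 'cx', 'cy', 'cam_to_world']
top 55.24790227073001 320.0840678417244 233.8038801233366 [[-9.43538151e-03  9.88707410e-01 -1.49561464e-01  3.20071384e-01]
 [-9.99954501e-01 -9.11927540e-03  2.79923072e-03 -3.61447893e-02]
 [ 1.40372797e-03  1.49581071e-01  9.88748468e-01  1.43231024e+00]
 [ 0.00000000e+00  0.00000000e+00  0.00000000e+00  1.00000000e+00]] ['color', 'fov_y', 'cx', 'cy', 'cam_to_world']
```

View pics/top0.png

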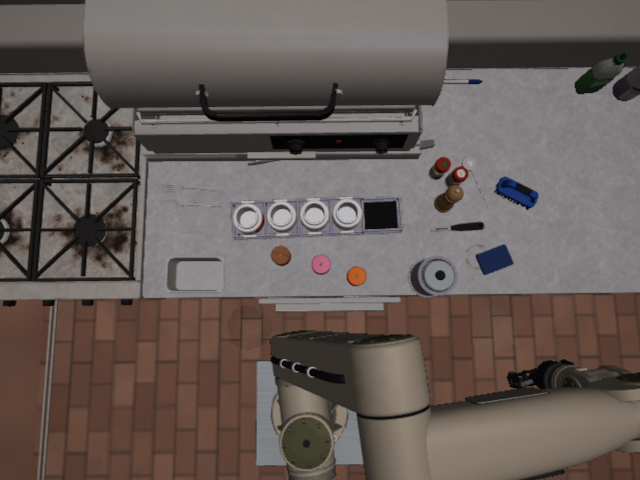

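View pics/scene0.png

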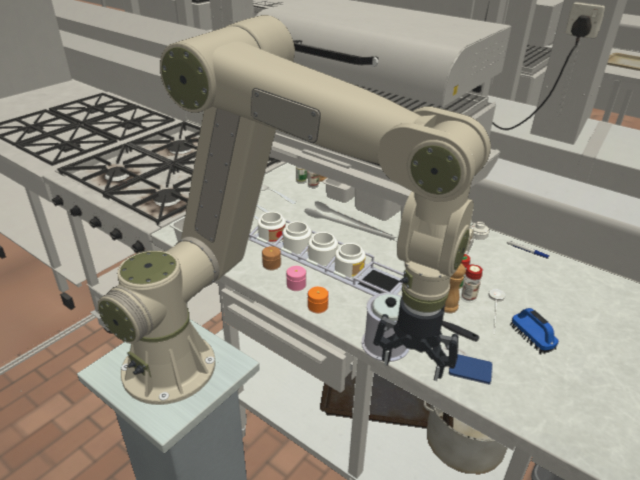

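Top view: the rack spans about (232–400, 197–238) with four jars at (248,217), (282,216), (315,214) and (347,212), and the black bay is at (381,215). The wooden pot is at (281,256) and the dispenser at (435,276). In the scene view, one red and one yellow label can be seen at the rack. Next I'll measure these positions.

```bash
cat > h.py <<'E'
from rig import robot, grab_frame
import cv2, numpy as np
class Cam:
    def __init__(s,n):
        s.f=grab_frame(n); s.img=s.f["color"][:,:,::-1].copy(); s.T=np.array(s.f["cam_to_world"])
        s.F=240/np.tan(np.radians(s.f["fov_y"]/2)); s.c=(s.f["cx"],s.f["cy"])
    def ray(s,u,v,z):
        d=s.T[:3,:3]@np.array([(u-s.c[0])/s.F,-(v-s.c[1])/s.F,-1]); o=s.T[:3,3]
        return o+d*(z-o[2])/d[2]
    def px(s,p):
        q=s.T[:3,:3].T@(np.asarray(p,float)-s.T[:3,3]); return np.array([s.c[0]+s.F*q[0]/-q[2],s.c[1]-s.F*q[1]/-q[2]])
    def crop(s,u0,v0,u1,v1,k,name):
        cv2.imwrite(name,cv2.resize(s.img[v0:v1,u0:u1],None,fx=k,fy=k,interpolation=cv2.INTER_CUBIC))
def blobs(m,amin,amax=1e9):
    n,l,st,c=cv2.connectedComponentsWithStats(m.astype(np.uint8))
    return [(c[i].round(1),st[i].tolist()) for i in range(1,n) if amin<st[i,4]<amax]
E
python3 - <<'E'
from h import *
t=Cam("top");s=Cam("scene")
a=cv2.resize(t.img[190:300,225:465],None,fx=3.3,fy=3.3,interpolation=cv2.INTER_CUBIC)
b=cv2.resize(s.img[200:320,240:420],None,fx=4.4,fy=4.4,interpolation=cv2.INTER_CUBIC)
cv2.imwrite("pics/t1.png",a);cv2.imwrite("pics/s1.png",b)
roi=np.zeros((480,640),bool);roi[190:300,225:465]=1
g=t.img.astype(int)
print("black",[(c,st,t.ray(*c,.008).round(4)) for c,st in blobs(roi&(g.max(2)<25),60)])
w=roi&(g.min(2)>190)
print("white",[(c,st) for c,st in blobs(w,40)])
hsv=cv2.cvtColor(t.img,cv2.COLOR_BGR2HSV)
print("col",[(c,st,t.ray(*c,.04).round(4),hsv[int(c[1]),int(c[0])]) for c,st in blobs(roi&(hsv[...,1]>130)&(hsv[...,2]>60),60)])
hc=cv2.HoughCircles(cv2.medianBlur(cv2.cvtColor(cv2.resize(t.img[185:305,225:465],None,fx=4,fy=4,interpolation=cv2.INTER_CUBIC),cv2.COLOR_BGR2GRAY),5),cv2.HOUGH_GRADIENT,1,50,param1=120,param2=35,minRadius=25,maxRadius=95)
for x,y,r in hc[0]: print((x/4+225).round(1),(y/4+185).round(1),r/4,t.ray(x/4+225,y/4+185,.082).round(4))
E
```

```text
black [(array([380.3, 215.1]), [365, 202, 32, 27, 801], array([ 0.5936, -0.2311,  0.008 ]))]
white []
col [(array([454.6, 194.9]), [448, 190, 15, 12, 118], array([ 0.6492, -0.4598,  0.04  ]), array([ 14, 142, 111], dtype=uint8)), (array([280.4, 255.3]), [272, 247, 18, 18, 260], array([0.4655, 0.0815, 0.04  ]), array([ 19, 155, 128], dtype=uint8)), (array([356.2, 275.9]), [347, 267, 19, 19, 288], array([ 0.4007, -0.1483,  0.04  ]), array([ 17, 167, 124], dtype=uint8))]
314.6 214.1 14.35 [ 0.5841 -0.0242  0.082 ]
347.1 212.4 10.4 [ 0.5886 -0.1217  0.082 ]
281.4 215.9 14.225 [0.5797 0.0755 0.082 ]
246.6 216.6 12.5 [0.5784 0.1795 0.082 ]
439.1 275.4 14.95 [ 0.3976 -0.3886  0.082 ]
```

View pics/t1.png

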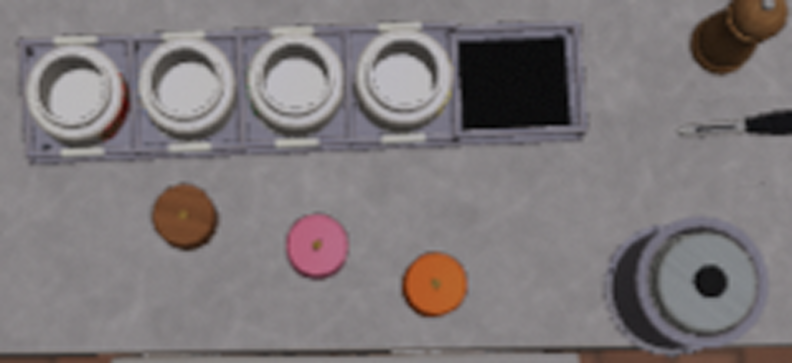

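View pics/s1.png

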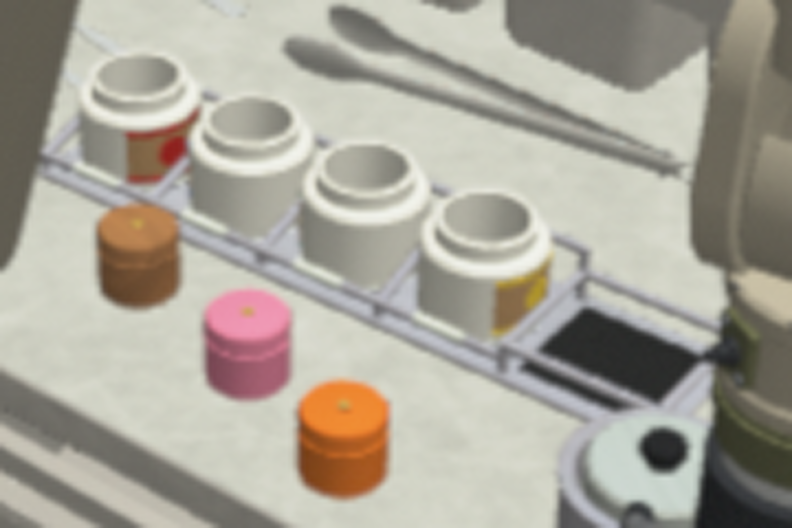

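The crops show four jars, left to right: red (label to the right), two with hidden labels, and yellow (label to the right). The wooden pot is at crop (185,215) and the dispenser knob at crop (711,281), which is pixel (440.5,275.2). Next I'll compute the geometry.

```bash
cat >> h.py <<'E'
from scipy.spatial.transform import Rotation
PSI=0.035
def R2(p): c,s=np.cos(p),np.sin(p); return np.array([[c,-s],[s,c]])
def labels(s,O,psi):
    "label direction (deg, from front, ccw+) of coloured patches seen in camera s, by casting onto jar cylinders"
    hsv=cv2.cvtColor(s.img,cv2.COLOR_BGR2HSV)
    for i,y in enumerate((.204,.103,.002,-.099)):
        c=O+R2(psi)@[0,y]; res=[]
        # every pixel that looks at the cylinder wall
        u,v=np.round(s.px([*c,.045])).astype(int)
        pts=[]
        for vv in range(v-25,v+25):
            for uu in range(u-25,u+25):
                if not(0<=vv<480 and 0<=uu<640): continue
                o=s.T[:3,3]; d=s.ray(uu,vv,0)-o
                e=o[:2]-c; A=d[:2]@d[:2];B=e@d[:2];C=e@e-.045**2
                if B*B<A*C: continue
                k=(-B-np.sqrt(B*B-A*C))/A; p=o+k*d
                if .018<p[2]<.062:
                    h=hsv[vv,uu]; a=np.degrees(np.arctan2(*(p[:2]-c)[::-1])-psi)
                    pts.append((( a-180+180)%360-180,p[2],h[0],h[1],h[2]))
        pts=np.array(pts); col=pts[pts[:,3]>70]
        print(i,"wall px",len(pts),"col",len(col),end=" ")
        if len(col)>5:
            em=col[(col[:,3]>150)&(abs(col[:,1]-.038)<.009)]
            print("range",np.percentile(col[:,0],[3,97]).round(0),"emblem mean",em[:,0].mean().round(1) if len(em) else None,len(em),"hue",np.median(em[:,2]) if len(em) else np.median(col[:,2]),end="")
        print()
E
python3 - <<'E'
from h import *
t=Cam("top");s=Cam("scene")
pts=np.array([t.ray(314.6,214.1,.082)[:2],t.ray(347.1,212.4,.082)[:2],t.ray(281.4,215.9,.082)[:2],t.ray(246.6,216.6,.082)[:2],t.ray(380.3,215.1,.008)[:2]])
yy=np.array([.002,-.099,.103,.204,-.208])
m=np.column_stack([0*yy,yy]); a=m-m.mean(0); b=pts-pts.mean(0)
psi=np.arctan2((a[:,0]*b[:,1]-a[:,1]*b[:,0]).sum(),(a*b).sum()); O=pts.mean(0)-R2(psi)@m.mean(0)
print("psi",psi,"O",O); print("resid mm",((pts-O-m@R2(psi).T)*1000).round(1))
for y in yy: print(y,(O+R2(psi)@[0,y]).round(4))
labels(s,O,psi); print("top"); labels(t,O,psi)
g=t.img.astype(int)
roi=np.zeros((480,640),bool);roi[262:290,425:452]=1
for c,st in blobs(roi&(g.max(2)<45),15): print("knob",c,st,t.ray(*c,.15))
print("pot",t.ray(280.4,255.3,.054))
R=Rotation.from_euler("xyz",robot.get_state()["tcp_rot"]).as_matrix(); print(R.round(3))
E
```

```text
psi 0.03843063879222855 O [ 0.58488238 -0.02476918]
resid mm [[-0.6 -1.3]
 [-0.2  2.1]
 [-1.3 -2.8]
 [ 1.4  0.5]
 [ 0.7  1.5]]
0.002 [ 0.5848 -0.0228]
-0.099 [ 0.5887 -0.1237]
0.103 [0.5809 0.0782]
0.204 [0.577  0.1791]
-0.208 [ 0.5929 -0.2326]
0 wall px 311 col 143 range [28. 88.] emblem mean 67.3 23 hue 1.0
1 wall px 322 col 0 
2 wall px 344 col 0 
3 wall px 356 col 113 range [42. 93.] emblem mean 80.9 12 hue 23.5
top
0 wall px 83 col 28 range [28. 96.] emblem mean 70.3 2 hue 1.5
1 wall px 65 col 0 
2 wall px 60 col 0 
3 wall px 63 col 0 
knob [439.8 275.1] [436, 271, 9, 9, 66] [ 0.39439646 -0.37277774  0.15      ]
pot [0.46405689 0.08032711 0.054     ]
[[-0.     0.966  0.26 ]
 [ 0.001  0.26  -0.966]
 [-1.     0.    -0.001]]
```

```bash
python3 -m crank '{"hand":[85,85,85,85,85,85,85,85,85,85],"delta_pos":[[22,22,0],[44,44,0],[66,66,0],[88,88,0],[110,110,0],[132,132,0],[154,154,0],[176,176,0],[198,198,0],[220,220,0]],"twist":[8.4,16.8,25.2,33.6,42,50.4,58.8,67.2,75.6,84]}'
python3 -m crank '{"hand":[85,85,85,85,85,85,85,85,85,85],"delta_pos":[[22,22,0],[44,44,0],[66,66,0],[88,88,-10],[110,110,-20],[132,132,-40],[154,154,-60],[176,176,-80],[198,198,-90],[219,212,-100]],"twist":[8.4,16.8,25.2,33.6,42,50.4,58.8,67.2,75.6,83.4]}'
python3 -c "
from rig import robot;s=robot.get_state();print(s)"
```

```text
time: 1.3
eef_pos: [0.3701, -0.3343, 0.2314]
tcp_rot: [-0.711, 1.57, -0.547]
wrist_force: [0.8, -0.3, -0.3]
grip_width: 0.994
time: 2.3
eef_pos: [0.5888, -0.1215, 0.1303]
tcp_rot: [0.926, 1.569, 2.546]
wrist_force: [-0.8, -1.0, 0.7]
grip_width: 0.999
{'time': 2.3, 'qpos': array([-3.37069900e-01,  4.10122243e-01, -6.44724532e-02,  1.09748313e+00,
        3.38504509e-04, -3.87005213e-01]), 'joint_vel': array([ 0.33131003,  0.38290015,  0.34058465, -0.06303728, -0.01059795,
       -1.00484403]), 'tau': array([ -0.57040947, -53.45468402,  26.6647464 ,   0.2308949 ,
         0.11514622,   1.08959656]), 'eef_pos': array([ 0.58878491, -0.12145798,  0.13032475]), 'tcp_rot': array([0.925542  , 1.56947088, 2.54627342]), 'wrist_force': array([-0.82200348, -1.00166928,  0.7086453 ]), 'ft_torque': array([-0.05178027, -0.02170635, -0.02941327]), 'grip_width': 0.9988239858447033}
```

```bash
python3 -m crank '{"hand":[85,85,85,85,60,60,60,60,60,60],"delta_pos":[[0,0,-25],[0,0,-50],[0,0,-69],[0,0,-69],[0,0,-69],[0,0,-69],[0,0,-69],[0,0,-69],[0,0,-69],[0,0,-69]],"twist":[0,0,0,0,0,0,0,0,0,0]}'
python3 -c "
from h import *
s=Cam('scene'); s.crop(310,180,470,300,5,'pics/g1.png'); print(robot.get_state()['wrist_force'],robot.get_state()['ft_torque'])"
```

```text
time: 3.3
eef_pos: [0.5891, -0.1223, 0.0638]
tcp_rot: [-0.851, 1.568, 0.763]
wrist_force: [0.4, 6.2, 3.2]
grip_width: 0.791
[-1.30719154  4.62110876  2.96331698] [ 1.62889172e+00  9.32912879e-02 -7.93424189e-04]
```

View pics/g1.png

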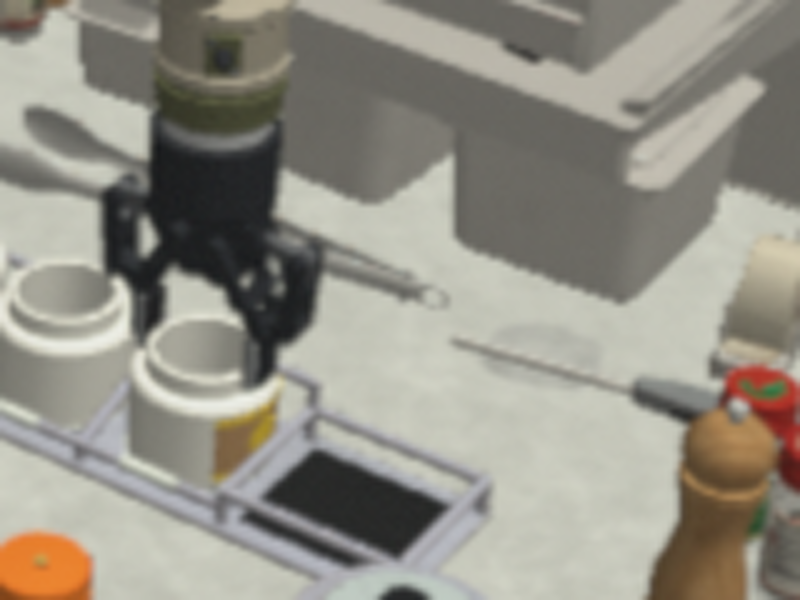

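The gripper is on the yellow jar's neck (fingers at about (150,310) and (265,360), opening 0.79). I'll turn it −86°, with the fingers then opening and the arm lifting.

```bash
python3 -m crank '{"hand":[60,60,60,60,60,60,60,60,60,60],"delta_pos":[[0,0,0],[0,0,0],[0,0,0],[0,0,0],[0,0,0],[0,0,0],[0,0,0],[0,0,0],[0,0,0],[0,0,0]],"twist":[-8.5,-17,-25.5,-34,-42.5,-51,-59.5,-68,-76.5,-85]}'
python3 -m crank '{"hand":[60,85,85,85,85,85,85,85,85,85],"delta_pos":[[0,0,0],[0,0,0],[0,0,0],[0,0,0],[0,0,20],[0,0,50],[0,0,69],[0,0,69],[0,0,69],[0,0,69]],"twist":[0,0,0,0,0,0,0,0,0,0]}'
python3 -c "
from h import *
labels(Cam('scene'),np.array([.5849,-.0248]),.0384)"
```

```text
time: 4.35
eef_pos: [0.5917, -0.1205, 0.0649]
tcp_rot: [0.431, 1.562, 0.559]
wrist_force: [4.0, 11.9, 4.6]
grip_width: 0.792
time: 5.35
eef_pos: [0.5876, -0.1233, 0.13]
tcp_rot: [2.782, 1.569, 2.912]
wrist_force: [-0.7, 0.9, -0.4]
grip_width: 0.997
0 wall px 311 col 143 range [28. 88.] emblem mean 68.1 23 hue 1.0
1 wall px 321 col 0 
2 wall px 344 col 0 
3 wall px 356 col 207 range [-33.  44.] emblem mean 1.2 32 hue 24.0
```

```bash
python3 -m crank '{"hand":[85,85,85,85,85,85,85,60,60,60],"delta_pos":[[-1,45,0],[-2,90,0],[-2,101,0],[-2,101,-20],[-2,101,-50],[-2,101,-69],[-2,101,-69],[-2,101,-69],[-2,101,-69],[-2,101,-69]],"twist":[0,0,0,0,0,0,0,0,0,0]}'
python3 -m crank '{"hand":[60,60,60,60,60,60,60,60,60,60],"delta_pos":[[0,0,0],[0,0,0],[0,0,0],[0,0,0],[0,0,0],[0,0,0],[0,0,0],[0,0,0],[0,0,0],[0,0,0]],"twist":[0,0,8,16,24,32,40,48,56,64]}'
python3 -m crank '{"hand":[60,60,60,60,60,60,60,60,60,60],"delta_pos":[[0,0,0],[0,0,0],[0,0,0],[0,0,0],[0,0,0],[0,0,0],[0,0,0],[0,0,0],[0,0,0],[0,0,0]],"twist":[8,16,24,32,40,48,56,64,72,76]}'
python3 -m crank '{"hand":[60,85,85,85,85,85,85,85,85,85],"delta_pos":[[0,0,0],[0,0,0],[0,0,0],[0,0,0],[0,0,20],[0,0,50],[0,0,69],[0,0,69],[0,0,69],[0,0,69]],"twist":[0,0,0,0,0,0,0,0,0,0]}'
python3 -c "
from h import *
labels(Cam('scene'),np.array([.5849,-.0248]),.0384)"
```

```text
time: 6.4
eef_pos: [0.5871, -0.0225, 0.0634]
tcp_rot: [-0.291, 1.569, -0.161]
wrist_force: [-0.6, 0.8, -0.9]
grip_width: 0.794
time: 7.4
eef_pos: [0.5873, -0.0217, 0.0634]
tcp_rot: [-0.794, 1.568, 0.46]
wrist_force: [1.4, 2.7, 3.5]
grip_width: 0.793
time: 8.4
eef_pos: [0.5866, -0.0201, 0.0633]
tcp_rot: [-1.306, 1.566, 1.274]
wrist_force: [-0.6, 8.2, 5.2]
grip_width: 0.792
time: 9.4
eef_pos: [0.5855, -0.0223, 0.13]
tcp_rot: [0.423, 1.569, 2.996]
wrist_force: [0.3, 0.5, 0.1]
grip_width: 0.999
0 wall px 311 col 143 range [28. 88.] emblem mean 67.2 23 hue 1.0
1 wall px 321 col 0 
2 wall px 344 col 201 range [-4. 76.] emblem mean 39.0 11 hue 68.0
3 wall px 356 col 208 range [-33.  44.] emblem mean 1.2 32 hue 24.0
```

```bash
python3 -m crank '{"hand":[85,85,85,60,60,60,60,60,60,60],"delta_pos":[[0,2,-30],[0,2,-69],[0,2,-69],[0,2,-69],[0,2,-69],[0,2,-69],[0,2,-69],[0,2,-69],[0,2,-69],[0,2,-69]],"twist":[0,0,0,0,0,0,0,0,-8,-16]}'
python3 -m crank '{"hand":[60,60,60,60,60,85,85,85,85,85],"delta_pos":[[0,0,0],[0,0,0],[0,0,0],[0,0,0],[0,0,0],[0,0,0],[0,0,0],[0,0,10],[0,0,40],[0,0,69]],"twist":[-8,-16,-24,-24,-24,-24,-24,-24,-24,-24]}'
python3 -m crank '{"hand":[85,85,85,85,85,85,85,60,60,60],"delta_pos":[[-2,45,0],[-4,90,0],[-4,99,0],[-4,99,-20],[-4,99,-50],[-4,99,-69],[-4,99,-69],[-4,99,-69],[-4,99,-69],[-4,99,-69]],"twist":[0,0,0,0,0,0,0,0,0,0]}'
python3 -m crank '{"hand":[60,60,60,60,60,60,60,60,60,60],"delta_pos":[[0,0,0],[0,0,0],[0,0,0],[0,0,0],[0,0,0],[0,0,0],[0,0,0],[0,0,0],[0,0,0],[0,0,0]],"twist":[0,0,8,16,24,32,40,48,56,64]}'
python3 -m crank '{"hand":[60,60,60,60,60,60,60,60,60,60],"delta_pos":[[0,0,0],[0,0,0],[0,0,0],[0,0,0],[0,0,0],[0,0,0],[0,0,0],[0,0,0],[0,0,0],[0,0,0]],"twist":[8,16,24,32,40,48,56,64,72,76]}'
python3 -m crank '{"hand":[60,85,85,85,85,85,85,85,85,85],"delta_pos":[[0,0,0],[0,0,0],[0,0,0],[0,0,0],[0,0,20],[0,0,50],[0,0,69],[0,0,69],[0,0,69],[0,0,69]],"twist":[0,0,0,0,0,0,0,0,0,0]}'
python3 -c "
from h import *
labels(Cam('scene'),np.array([.5849,-.0248]),.0384)"
```

```text
time: 10.45
eef_pos: [0.5865, -0.0204, 0.063]
tcp_rot: [-2.715, 1.57, -0.427]
wrist_force: [-0.9, -0.4, 0.4]
grip_width: 0.788
time: 11.45
eef_pos: [0.5859, -0.0203, 0.1322]
tcp_rot: [1.121, 1.569, 2.997]
wrist_force: [-0.0, -0.2, -0.3]
grip_width: 0.996
time: 12.45
eef_pos: [0.5829, 0.079, 0.064]
tcp_rot: [-1.333, 1.569, 0.543]
wrist_force: [-2.1, 2.0, 5.5]
grip_width: 0.791
time: 13.45
eef_pos: [0.584, 0.0788, 0.0642]
tcp_rot: [-2.887, 1.567, 0.111]
wrist_force: [0.5, 2.0, 4.9]
grip_width: 0.79
time: 14.45
eef_pos: [0.5854, 0.0787, 0.0642]
tcp_rot: [1.976, 1.565, 0.016]
wrist_force: [3.6, 2.6, 1.1]
grip_width: 0.792
time: 15.45
eef_pos: [0.5813, 0.0786, 0.1299]
tcp_rot: [-1.096, 1.568, -3.061]
wrist_force: [-0.8, -0.0, -0.6]
grip_width: 0.999
0 wall px 311 col 141 range [28. 87.] emblem mean 66.6 22 hue 1.0
1 wall px 321 col 132 range [ 2. 79.] emblem mean 42.5 21 hue 109.0
2 wall px 344 col 160 range [-30.  41.] emblem mean 0.9 1 hue 68.0
3 wall px 356 col 208 range [-33.  44.] emblem mean 1.2 32 hue 24.0
```

```bash
python3 -m crank '{"hand":[85,85,85,60,60,60,60,60,60,60],"delta_pos":[[2,0,-30],[2,0,-69],[2,0,-69],[2,0,-69],[2,0,-69],[2,0,-69],[2,0,-69],[2,0,-69],[2,0,-69],[2,0,-69]],"twist":[0,0,0,0,0,0,0,0,-8,-16]}'
python3 -m crank '{"hand":[60,60,60,60,60,60,85,85,85,85],"delta_pos":[[0,0,0],[0,0,0],[0,0,0],[0,0,0],[0,0,0],[0,0,0],[0,0,0],[0,0,0],[0,0,10],[0,0,69]],"twist":[-8,-16,-24,-29,-29,-29,-29,-29,-29,-29]}'
python3 -m crank '{"hand":[85,85,85,85,85,85,85,60,60,60],"delta_pos":[[-2,45,19],[-5,90,0],[-5,100,0],[-5,100,-20],[-5,100,-50],[-5,100,-69],[-5,100,-69],[-5,100,-69],[-5,100,-69],[-5,100,-69]],"twist":[0,0,0,0,0,0,0,0,0,0]}'
python3 -m crank '{"hand":[60,60,60,60,60,60,60,60,60,60],"delta_pos":[[0,0,0],[0,0,0],[0,0,0],[0,0,0],[0,0,0],[0,0,0],[0,0,0],[0,0,0],[0,0,0],[0,0,0]],"twist":[0,0,-8.5,-17,-25.5,-34,-42.5,-51,-59.5,-68]}'
python3 -m crank '{"hand":[60,60,60,85,85,85,85,85,85,85],"delta_pos":[[0,0,0],[0,0,0],[0,0,0],[0,0,0],[0,0,0],[0,0,0],[0,0,20],[0,0,69],[0,0,90],[0,0,90]],"twist":[-4,-4,-4,-4,-4,-4,-4,-4,-4,-4]}'
python3 - <<'E'
from h import *
s=Cam('scene');t=Cam('top')
labels(s,np.array([.5849,-.0248]),.0384)
roi=np.zeros((480,640),bool);roi[190:300,225:465]=1
hsv=cv2.cvtColor(t.img,cv2.COLOR_BGR2HSV)
print("col",[(c,st,t.ray(*c,.054).round(4),hsv[int(c[1]),int(c[0])]) for c,st in blobs(roi&(hsv[...,1]>130)&(hsv[...,2]>60),60)])
t.crop(215,180,475,310,3,'pics/t2.png')
print(robot.get_state()['qpos'])
E
```

```text
time: 16.5
eef_pos: [0.5853, 0.079, 0.0631]
tcp_rot: [2.434, 1.569, 0.185]
wrist_force: [1.5, 2.6, -2.0]
grip_width: 0.79
time: 17.5
eef_pos: [0.5801, 0.0783, 0.1179]
tcp_rot: [-0.345, 1.559, -3.095]
wrist_force: [0.4, -0.7, -0.3]
grip_width: 0.993
time: 18.5
eef_pos: [0.5837, 0.1788, 0.0611]
tcp_rot: [2.829, 1.56, 0.08]
wrist_force: [-5.1, 0.4, 34.9]
grip_width: 0.793
time: 19.5
eef_pos: [0.5796, 0.1803, 0.0609]
tcp_rot: [-1.66, 1.565, 0.684]
wrist_force: [-18.5, 4.5, 41.7]
grip_width: 0.796
time: 20.5
eef_pos: [0.5819, 0.1786, 0.147]
tcp_rot: [-2.161, 1.565, 0.116]
wrist_force: [0.1, 0.3, 0.4]
grip_width: 0.996
0 wall px 311 col 145 range [-26.  41.] emblem mean -0.5 22 hue 2.5
1 wall px 321 col 101 range [-22.  40.] emblem mean 0.6 15 hue 109.0
2 wall px 344 col 161 range [-30.  41.] emblem mean 5.5 1 hue 68.0
3 wall px 356 col 207 range [-33.  44.] emblem mean 1.2 32 hue 24.0
col [(array([454.9, 194.8]), [448, 190, 15, 12, 120], array([ 0.6462, -0.4565,  0.054 ]), array([ 14, 143, 107], dtype=uint8)), (array([280.3, 255.2]), [272, 246, 18, 19, 259], array([0.4644, 0.0806, 0.054 ]), array([ 19, 158, 124], dtype=uint8)), (array([356.2, 275.9]), [347, 267, 19, 19, 288], array([ 0.3999, -0.1471,  0.054 ]), array([ 17, 164, 121], dtype=uint8))]
[ 1.66229154e-01  4.10956452e-01 -3.09580438e-02  1.12916259e+00
 -1.87794701e-04 -5.39586261e-01]
```

View pics/t2.png

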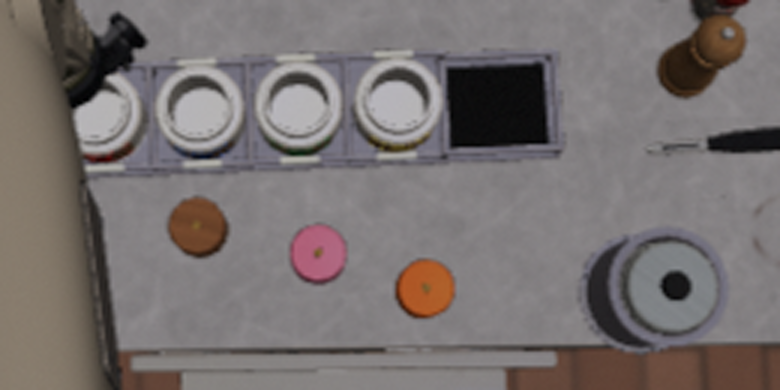

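All four labels now face the front, to within about 5°. In the top crop the pot is still at (198,226), and the dispenser and bystanders haven't moved. Next I'll move the pot.

```bash
python3 -m crank '{"hand":[85,85,85,85,85,85,85,85,85,85],"delta_pos":[[-25,-20,0],[-50,-42,0],[-75,-63,0],[-100,-85,0],[-115,-97,-20],[-115,-97,-40],[-115,-97,-40],[-115,-97,-40],[-115,-97,-40],[-115,-97,-40]],"twist":[-8,-16,-24,-32,-38,-38,-38,-38,-38,-38]}'
python3 - <<'E'
from h import *
s=Cam('scene'); s.crop(240,180,400,300,4,'pics/s3.png'); st=robot.get_state(); print(st['eef_pos'],st['qpos'])
g=s.img; hsv=cv2.cvtColor(g,cv2.COLOR_BGR2HSV)
for z,p in((.054,(.466,.082)),): print(s.px([*p,z]))
E
```

```text
time: 21.6
eef_pos: [0.4652, 0.0819, 0.1039]
tcp_rot: [-1.552, 1.57, 0.063]
wrist_force: [-0.4, 0.6, -0.2]
grip_width: 0.999
[0.46514397 0.08192088 0.10388739] [ 4.07748365e-03  1.97479936e-01 -4.34465089e-01  9.37753127e-01
  7.85872422e-05 -3.93615466e-02]
[271.09220455 250.20665647]
```

View pics/s3.png

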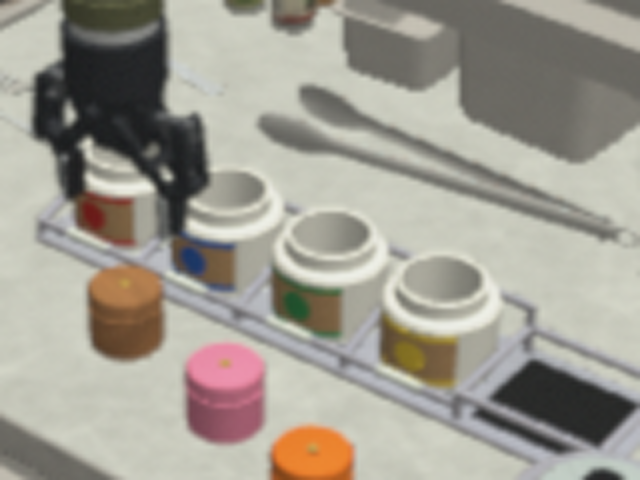

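The scene crop shows all labels forward and the pot's top at (125,283), within a pixel of the prediction. I'll go down, grip and lift.

```bash
python3 -m crank '{"hand":[85,85,85,85,45,45,45,45,45,45],"delta_pos":[[1,0,-30],[1,0,-60],[1,0,-78],[1,0,-78],[1,0,-78],[1,0,-78],[1,0,-78],[1,0,-78],[1,0,-78],[1,0,-78]],"twist":[0,0,0,0,0,0,0,0,0,0]}'
python3 -m crank '{"hand":[45,45,45,45,45,45,45,45,45,45],"delta_pos":[[0,0,0],[0,0,20],[0,0,50],[0,0,90],[0,0,120],[0,0,120],[0,0,120],[0,0,120],[0,0,120],[0,0,120]],"twist":[0,0,0,0,0,0,0,0,0,0]}'
python3 -c "
from rig import robot;s=robot.get_state();print(s['eef_pos'],s['tcp_rot'],s['wrist_force'],s['qpos'])"
```

```text
time: 22.65
eef_pos: [0.4671, 0.0819, 0.0271]
tcp_rot: [-1.493, 1.567, 0.121]
wrist_force: [-0.4, 0.6, 6.7]
grip_width: 0.657
time: 23.65
eef_pos: [0.4645, 0.0817, 0.1441]
tcp_rot: [1.513, 1.568, 3.127]
wrist_force: [-0.0, -0.8, -1.6]
grip_width: 0.662
[0.46446412 0.08165843 0.14409882] [1.51295629 1.56830593 3.12658056] [-0.00406035 -0.84984464 -1.57140478] [ 3.53967276e-03  1.64263249e-01 -3.68042996e-01  1.04098005e+00
  4.61984580e-05 -3.92883294e-02]
```

```bash
python3 -m crank '{"hand":[45,45,45,45,45,45,45,45,45,45],"delta_pos":[[16,-40,0],[32,-80,0],[48,-120,0],[64,-160,0],[80,-200,0],[96,-240,0],[112,-280,0],[128,-313,0],[128,-313,0],[128,-313,0]],"twist":[0,0,0,0,0,0,0,0,0,0]}'
python3 -m crank '{"hand":[45,45,45,45,45,45,45,45,45,45],"delta_pos":[[0,0,0],[0,0,-25],[0,0,-50],[0,0,-75],[0,0,-90],[0,0,-98],[0,0,-104],[0,0,-108],[0,0,-110],[0,0,-110]],"twist":[0,0,0,0,0,0,0,0,0,0]}'
python3 -c "
from rig import robot;s=robot.get_state();print(s['eef_pos'],s['tcp_rot'],s['wrist_force'],s['qpos'])"
```

```text
time: 24.65
eef_pos: [0.5927, -0.2318, 0.1437]
tcp_rot: [0.907, 1.568, 2.519]
wrist_force: [-0.2, 1.2, -2.1]
grip_width: 0.66
time: 25.65
eef_pos: [0.5937, -0.2314, 0.0358]
tcp_rot: [-1.959, 1.57, -0.345]
wrist_force: [-0.6, -0.3, -1.2]
grip_width: 0.659
[ 0.59365979 -0.23139453  0.03578377] [-1.95889456  1.57005796 -0.34519147] [-0.59795335 -0.25721425 -1.15217027] [-4.97604180e-01  5.47385949e-01 -9.12382647e-02  9.31442307e-01
  1.12101201e-04 -5.40510906e-01]
```

```bash
python3 -m crank '{"hand":[45,45,68,68,68,68,68,68,68,68],"delta_pos":[[0,0,-2],[0,0,-2],[0,0,-2],[0,0,-2],[0,0,-2],[0,0,-2],[0,0,30],[0,0,70],[0,0,120],[0,0,165]],"twist":[0,0,0,0,0,0,0,0,0,0]}'
python3 -m crank '{"hand":[60,60,60,60,60,60,60,60,60,60],"delta_pos":[[-33,-23,0],[-66,-46,0],[-100,-70,0],[-133,-94,0],[-166,-118,0],[-199,-141,0],[-199,-141,0],[-199,-141,0],[-199,-141,0],[-199,-141,0]],"twist":[0,0,0,0,0,0,0,0,0,0]}'
python3 - <<'E'
from h import *
st=robot.get_state(); print(st['eef_pos'],st['tcp_rot'])
t=Cam("top"); t.crop(215,180,475,310,3,'pics/t4.png')
hsv=cv2.cvtColor(t.img,cv2.COLOR_BGR2HSV)
roi=np.zeros((480,640),bool);roi[195:245,360:405]=1
print("pot",[(c,s,t.ray(*c,.062)) for c,s in blobs(roi&(hsv[...,1]>110)&(hsv[...,2]>60),60)])
hc=cv2.HoughCircles(cv2.medianBlur(cv2.cvtColor(cv2.resize(t.img[185:245,225:365],None,fx=4,fy=4,interpolation=cv2.INTER_CUBIC),cv2.COLOR_BGR2GRAY),5),cv2.HOUGH_GRADIENT,1,80,param1=120,param2=30,minRadius=38,maxRadius=52)
for x,y,r in hc[0]: print(r/4,t.ray(x/4+225,y/4+185,.082).round(4))
E
```

```text
time: 26.65
eef_pos: [0.5932, -0.2312, 0.2022]
tcp_rot: [-1.092, 1.571, 0.522]
wrist_force: [1.4, 0.0, 0.6]
grip_width: 0.792
time: 27.65
eef_pos: [0.3953, -0.3716, 0.2003]
tcp_rot: [-0.541, 1.57, 1.075]
wrist_force: [-0.1, 0.7, 0.0]
grip_width: 0.702
[ 0.39533998 -0.37155828  0.20025316] [-0.5406717   1.57046819  1.07478465]
pot [(array([383.2, 211.7]), [374, 203, 19, 18, 264], array([ 0.59364048, -0.23283122,  0.062     ]))]
10.35 [ 0.587  -0.1239  0.082 ]
11.225 [ 0.5819 -0.0212  0.082 ]
12.85 [0.5814 0.181  0.082 ]
9.85 [0.5828 0.0777 0.082 ]
```

View pics/t4.png

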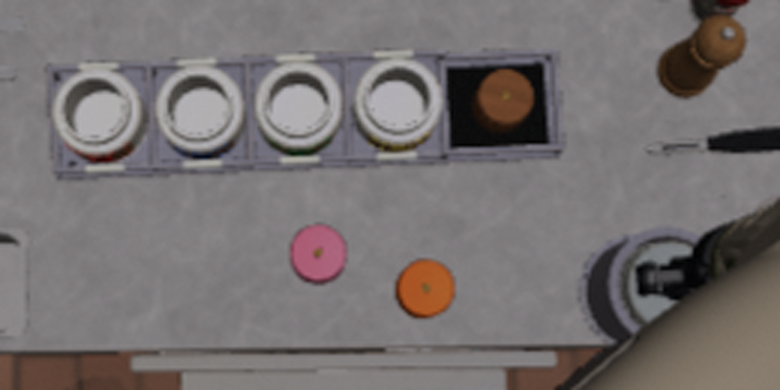

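The pot stands in the bay, with its top at crop (505,97), about (0.594,−0.233). Now the first lid: I'll squeeze the knob in two directions so it centres in the jaws.

```bash
python3 -m crank '{"hand":[60,60,60,60,60,10,10,10,10,10],"delta_pos":[[-1,-1,-20],[-1,-1,-40],[-1,-1,-55],[-1,-1,-62],[-1,-1,-62],[-1,-1,-62],[-1,-1,-62],[-1,-1,-62],[-1,-1,-62],[-1,-1,-62]],"twist":[0,0,0,0,0,0,0,0,0,0]}'
python3 -m crank '{"hand":[45,45,45,45,45,45,45,45,45,45],"delta_pos":[[0,0,0],[0,0,0],[0,0,0],[0,0,0],[0,0,0],[0,0,0],[0,0,0],[0,0,0],[0,0,0],[0,0,0]],"twist":[0,0,0,-8.5,-17,-25.5,-34,-42.5,-51,-59.5]}'
python3 -m crank '{"hand":[45,45,45,45,45,10,10,10,10,10],"delta_pos":[[0,0,0],[0,0,0],[0,0,0],[0,0,0],[0,0,0],[0,0,0],[0,0,0],[0,0,0],[0,0,0],[0,0,0]],"twist":[-8.5,-17,-25.5,-30,-30,-30,-30,-30,-30,-30]}'
python3 -m crank '{"hand":[10,10,10,10,10,10,10,10,10,10],"delta_pos":[[0,0,0],[0,0,10],[0,0,30],[0,0,60],[0,0,62],[0,0,62],[0,0,62],[0,0,62],[0,0,62],[0,0,62]],"twist":[0,0,0,0,0,0,0,0,0,0]}'
python3 - <<'E'
from h import *
st=robot.get_state(); print(st['eef_pos'],st['wrist_force'],st['qpos'])
s=Cam("scene"); s.crop(330,220,490,340,4,'pics/s5.png')
E
```

```text
time: 28.7
eef_pos: [0.3936, -0.3736, 0.1388]
tcp_rot: [-2.388, 1.57, -0.774]
wrist_force: [0.3, -0.8, 0.1]
grip_width: 0.292
time: 29.7
eef_pos: [0.3933, -0.3733, 0.1383]
tcp_rot: [1.47, 1.571, 2.039]
wrist_force: [0.0, -0.5, -0.5]
grip_width: 0.523
time: 30.7
eef_pos: [0.3935, -0.3732, 0.1383]
tcp_rot: [0.318, 1.57, 0.37]
wrist_force: [-0.1, 1.3, -0.1]
grip_width: 0.295
time: 31.7
eef_pos: [0.3931, -0.373, 0.1996]
tcp_rot: [2.137, 1.57, 2.189]
wrist_force: [0.0, 0.4, -0.6]
grip_width: 0.294
[ 0.39311287 -0.37298597  0.19962755] [ 0.02918033  0.43837361 -0.59258332] [-9.07334789e-01  2.61482739e-01 -1.02310485e-01  1.20827916e+00
  5.78293068e-05  6.11838345e-01]
```

View pics/s5.png

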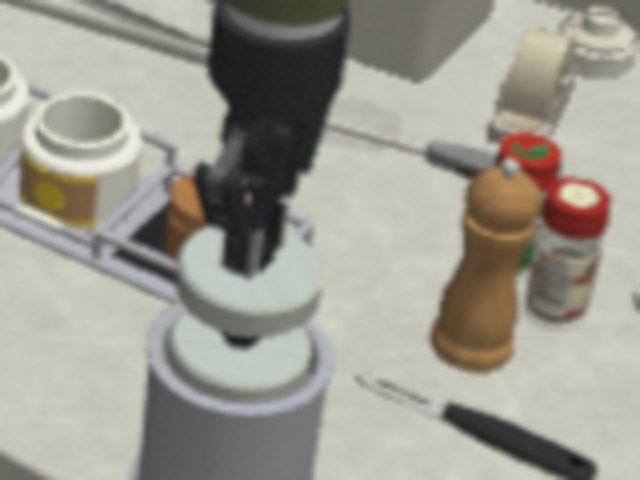

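The lid is held level at (250,270) in the crop, and the next lid has risen in the tube. I'll take this one to the yellow jar.

```bash
python3 -m crank '{"hand":[10,10,10,10,10,10,10,10,10,10],"delta_pos":[[28,36,0],[56,72,0],[84,108,0],[112,144,0],[140,180,0],[168,216,0],[196,252,0],[196,252,-30],[196,252,-60],[196,252,-70]],"twist":[0,0,0,0,0,0,0,0,0,0]}'
python3 -m crank '{"hand":[10,10,10,10,10,10,10,10,10,10],"delta_pos":[[0,0,0],[0,0,-10],[0,0,-20],[0,0,-26],[0,0,-30],[0,0,-34],[0,0,-36],[0,0,-36],[0,0,-36],[0,0,-36]],"twist":[0,0,0,0,0,0,0,0,0,0]}'
python3 - <<'E'
from h import *
st=robot.get_state(); print(st['eef_pos'],st['wrist_force'],st['ft_torque'])
s=Cam("scene"); s.crop(300,200,420,290,6,'pics/s6.png')
E
```

```text
time: 32.75
eef_pos: [0.5876, -0.1199, 0.1269]
tcp_rot: [2.755, 1.565, 2.808]
wrist_force: [-0.6, 0.3, 0.3]
grip_width: 0.294
time: 33.75
eef_pos: [0.5896, -0.1214, 0.0946]
tcp_rot: [-0.392, 1.57, -0.34]
wrist_force: [0.2, -0.2, -0.7]
grip_width: 0.293
[ 0.58958209 -0.12135913  0.09463533] [ 0.18599207 -0.24749437 -0.65103544] [-0.04123347 -0.0121703  -0.00256989]
```

View pics/s6.png

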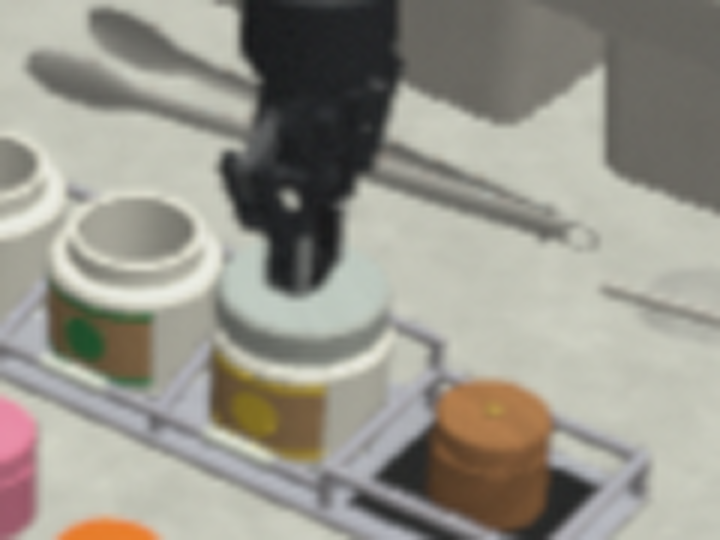

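The lid is around the yellow jar's neck with no contact force. I'll release it and pick up the next lid, squeezing the two directions in the opposite order.

```bash
python3 -m crank '{"hand":[10,10,50,50,50,50,50,50,50,50],"delta_pos":[[0,0,-1.5],[0,0,-1.5],[0,0,-1.5],[0,0,-1.5],[0,0,-1.5],[0,0,10],[0,0,40],[0,0,80],[0,0,106],[0,0,106]],"twist":[0,0,0,0,0,0,0,0,0,0]}'
python3 -m crank '{"hand":[50,50,50,50,50,50,50,50,50,50],"delta_pos":[[-28,-36,0],[-56,-72,0],[-84,-108,0],[-112,-144,0],[-140,-180,0],[-168,-216,0],[-196,-252,0],[-196,-252,0],[-196,-252,-30],[-196,-252,-50]],"twist":[0,0,0,0,0,0,0,0,0,0]}'
python3 - <<'E'
from h import *
st=robot.get_state(); print(st['eef_pos'],st['wrist_force'])
E
```

```text
time: 34.8
eef_pos: [0.592, -0.1221, 0.2062]
tcp_rot: [-0.38, 1.562, -0.329]
wrist_force: [0.6, -0.8, 0.2]
grip_width: 0.587
time: 35.8
eef_pos: [0.3931, -0.3732, 0.1494]
tcp_rot: [0.871, 1.57, 0.922]
wrist_force: [0.1, 0.0, -0.1]
grip_width: 0.58
[ 0.393074   -0.37316321  0.14942108] [ 0.09595988  0.00390173 -0.09184927]
```

```bash
python3 -m crank '{"hand":[50,50,50,10,10,10,10,10,45,45],"delta_pos":[[0,0,-6],[0,0,-11],[0,0,-11],[0,0,-11],[0,0,-11],[0,0,-11],[0,0,-11],[0,0,-11],[0,0,-11],[0,0,-11]],"twist":[0,0,0,0,0,0,0,0,0,0]}'
python3 -m crank '{"hand":[45,45,45,45,45,45,45,45,45,45],"delta_pos":[[0,0,0],[0,0,0],[0,0,0],[0,0,0],[0,0,0],[0,0,0],[0,0,0],[0,0,0],[0,0,0],[0,0,0]],"twist":[0,8.5,17,25.5,34,42.5,51,59.5,68,76.5]}'
python3 -m crank '{"hand":[45,45,45,45,10,10,10,10,10,10],"delta_pos":[[0,0,0],[0,0,0],[0,0,0],[0,0,0],[0,0,0],[0,0,0],[0,0,0],[0,0,0],[0,0,0],[0,0,0]],"twist":[8.5,13.5,13.5,13.5,13.5,13.5,13.5,13.5,13.5,13.5]}'
python3 -m crank '{"hand":[10,10,10,10,10,10,10,10,10,10],"delta_pos":[[0,0,0],[0,0,10],[0,0,30],[0,0,60],[0,0,62],[0,0,62],[0,0,62],[0,0,62],[0,0,62],[0,0,62]],"twist":[0,0,0,0,0,0,0,0,0,0]}'
python3 - <<'E'
from h import *
st=robot.get_state(); print(st['eef_pos'],st['wrist_force'],st['qpos'])
E
```

```text
time: 36.8
eef_pos: [0.3932, -0.3732, 0.1393]
tcp_rot: [2.209, 1.571, 2.261]
wrist_force: [-0.9, -0.4, -0.8]
grip_width: 0.526
time: 37.8
eef_pos: [0.3933, -0.3733, 0.1392]
tcp_rot: [0.761, 1.571, 2.154]
wrist_force: [0.0, -0.1, -1.3]
grip_width: 0.527
time: 38.8
eef_pos: [0.3934, -0.3733, 0.1393]
tcp_rot: [-0.226, 1.571, 1.396]
wrist_force: [0.1, 0.7, -0.3]
grip_width: 0.292
time: 39.8
eef_pos: [0.3931, -0.373, 0.2007]
tcp_rot: [0.563, 1.569, 2.186]
wrist_force: [-0.2, -0.9, -0.8]
grip_width: 0.295
[ 0.39314149 -0.37299688  0.20065365] [-0.17773814 -0.87166482 -0.8437242 ] [-9.07308928e-01  2.61133936e-01 -1.00226720e-01  1.21076585e+00
  6.44156937e-05 -9.58925356e-01]
```

```bash
python3 -m crank '{"hand":[10,10,10,10,10,10,10,10,10,10],"delta_pos":[[21,39,0],[43,78,0],[64,117,0],[86,156,0],[107,195,0],[129,235,0],[150,274,0],[172,313,0],[193,352,0],[193,352,-40]],"twist":[0,0,0,0,0,0,0,0,0,0]}'
python3 -m crank '{"hand":[10,10,10,10,10,10,10,10,10,10],"delta_pos":[[0,0,-20],[0,0,-30],[0,0,-40],[0,0,-50],[0,0,-56],[0,0,-60],[0,0,-63],[0,0,-65],[0,0,-65],[0,0,-65]],"twist":[0,0,0,0,0,0,0,0,0,0]}'
python3 - <<'E'
from h import *
st=robot.get_state(); print(st['eef_pos'],st['wrist_force'],st['ft_torque'])
s=Cam("scene"); s.crop(290,190,410,280,6,'pics/s7.png')
E
```

```text
time: 40.8
eef_pos: [0.5927, -0.0172, 0.166]
tcp_rot: [-1.654, 1.558, -0.026]
wrist_force: [1.0, 0.6, -0.7]
grip_width: 0.294
time: 41.8
eef_pos: [0.5866, -0.0213, 0.0966]
tcp_rot: [-1.567, 1.57, 0.055]
wrist_force: [-0.6, 0.3, -1.0]
grip_width: 0.289
[ 0.58655304 -0.0213341   0.0966318 ] [-0.62475697  0.33367352 -0.95191626] [-0.00555704  0.0237074  -0.0306156 ]
```

View pics/s7.png

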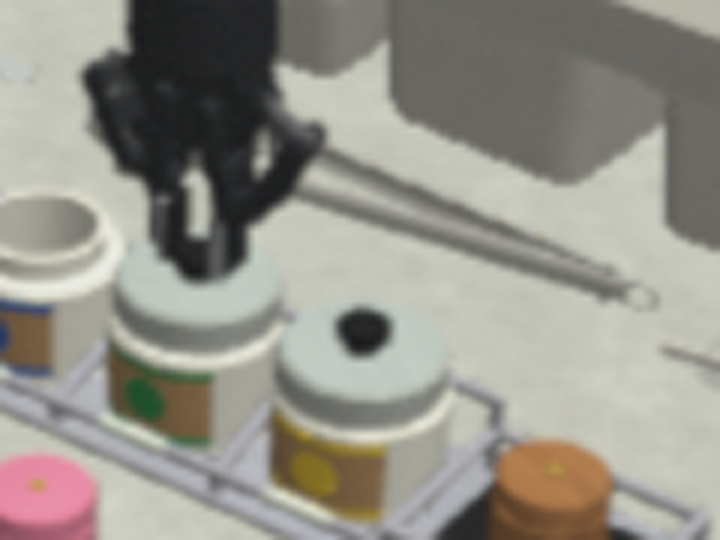

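The yellow jar's lid sits flat and the green jar's lid is over its neck. I'll release and fetch the third lid.

```bash
python3 -m crank '{"hand":[10,10,50,50,50,50,50,50,50,50],"delta_pos":[[0,0,-1.5],[0,0,-1.5],[0,0,-1.5],[0,0,-1.5],[0,0,-1.5],[0,0,10],[0,0,40],[0,0,80],[0,0,105],[0,0,105]],"twist":[0,0,0,0,0,0,0,0,0,0]}'
python3 -m crank '{"hand":[50,50,50,50,50,50,50,50,50,50],"delta_pos":[[-21,-39,0],[-43,-78,0],[-64,-117,0],[-86,-156,0],[-107,-195,0],[-129,-235,0],[-150,-274,0],[-172,-313,0],[-193,-352,0],[-193,-352,-20]],"twist":[0,0,0,0,0,0,0,0,0,0]}'
python3 -m crank '{"hand":[50,50,50,50,10,10,10,10,10,45],"delta_pos":[[0,0,-15],[0,0,-30],[0,0,-41],[0,0,-41],[0,0,-41],[0,0,-41],[0,0,-41],[0,0,-41],[0,0,-41],[0,0,-41]],"twist":[0,0,0,0,0,0,0,0,0,0]}'
python3 -m crank '{"hand":[45,45,45,45,45,45,45,45,45,45],"delta_pos":[[0,0,0],[0,0,0],[0,0,0],[0,0,0],[0,0,0],[0,0,0],[0,0,0],[0,0,0],[0,0,0],[0,0,0]],"twist":[0,0,-8.5,-17,-25.5,-34,-42.5,-51,-59.5,-68]}'
python3 -m crank '{"hand":[45,45,45,45,10,10,10,10,10,10],"delta_pos":[[0,0,0],[0,0,0],[0,0,0],[0,0,0],[0,0,0],[0,0,0],[0,0,0],[0,0,0],[0,0,0],[0,0,0]],"twist":[-8.5,-17,-22,-22,-22,-22,-22,-22,-22,-22]}'
python3 -m crank '{"hand":[10,10,10,10,10,10,10,10,10,10],"delta_pos":[[0,0,0],[0,0,10],[0,0,30],[0,0,60],[0,0,62],[0,0,62],[0,0,62],[0,0,62],[0,0,62],[0,0,62]],"twist":[0,0,0,0,0,0,0,0,0,0]}'
python3 - <<'E'
from h import *
st=robot.get_state(); print(st['eef_pos'],st['wrist_force'],st['qpos'])
E
```

```text
time: 42.85
eef_pos: [0.589, -0.0217, 0.207]
tcp_rot: [-1.786, 1.562, -0.163]
wrist_force: [0.6, 0.4, -0.7]
grip_width: 0.587
time: 43.85
eef_pos: [0.392, -0.3793, 0.1832]
tcp_rot: [-2.754, 1.565, -1.138]
wrist_force: [1.2, 0.7, -0.0]
grip_width: 0.584
time: 44.85
eef_pos: [0.3935, -0.3734, 0.1406]
tcp_rot: [-2.491, 1.57, -0.869]
wrist_force: [0.0, -0.1, 0.4]
grip_width: 0.449
time: 45.85
eef_pos: [0.3933, -0.3733, 0.1403]
tcp_rot: [1.333, 1.571, 1.762]
wrist_force: [-0.9, -0.6, 0.0]
grip_width: 0.523
time: 46.85
eef_pos: [0.3935, -0.3732, 0.1403]
tcp_rot: [0.207, 1.57, 0.259]
wrist_force: [0.6, 1.1, -0.0]
grip_width: 0.289
time: 47.85
eef_pos: [0.3931, -0.373, 0.2016]
tcp_rot: [2.153, 1.569, 2.205]
wrist_force: [-0.4, 0.6, -2.0]
grip_width: 0.293
[ 0.39309745 -0.37297774  0.201612  ] [-0.43890904  0.64344042 -1.96445289] [-9.07337340e-01  2.60623893e-01 -9.85269293e-02  1.21295978e+00
  3.88040066e-05  6.11882797e-01]
```

```bash
python3 -m crank '{"hand":[10,10,10,10,10,10,10,10,10,10],"delta_pos":[[19,45,0],[38,90,0],[57,135,0],[76,180,0],[95,226,0],[114,271,0],[133,316,0],[152,361,0],[171,407,0],[190,452,0]],"twist":[0,0,0,0,0,0,0,0,0,0]}'
python3 -m crank '{"hand":[10,10,10,10,10,10,10,10,10,10],"delta_pos":[[0,0,0],[0,0,0],[0,0,-30],[0,0,-60],[0,0,-80],[0,0,-90],[0,0,-97],[0,0,-102],[0,0,-105],[0,0,-105]],"twist":[0,0,0,0,0,0,0,0,0,0]}'
python3 - <<'E'
from h import *
st=robot.get_state(); print(st['eef_pos'],st['wrist_force'],st['ft_torque'])
s=Cam("scene"); s.crop(250,180,370,270,5,'pics/s8.png')
E
```

```text
time: 48.85
eef_pos: [0.5838, 0.0808, 0.2021]
tcp_rot: [-1.18, 1.571, -1.128]
wrist_force: [0.6, -0.8, -0.4]
grip_width: 0.289
time: 49.85
eef_pos: [0.5837, 0.0786, 0.0977]
tcp_rot: [-0.096, 1.57, -0.045]
wrist_force: [-0.5, 0.6, -1.1]
grip_width: 0.29
[0.58367298 0.07855258 0.09768693] [-0.48451834  0.64735418 -1.0653815 ] [-0.02367549  0.02362455  0.02036503]
```

View pics/s8.png

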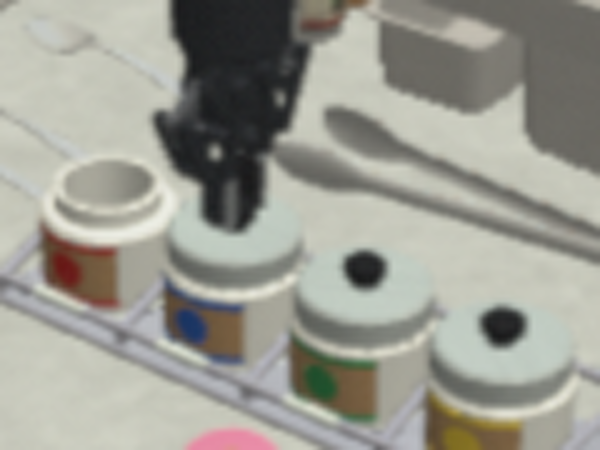

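Green and yellow are seated flat, and blue is over its neck. I'll release and fetch the fourth lid.

```bash
python3 -m crank '{"hand":[10,10,50,50,50,50,50,50,50,50],"delta_pos":[[0,0,-2],[0,0,-2],[0,0,-2],[0,0,-2],[0,0,-2],[0,0,10],[0,0,40],[0,0,80],[0,0,105],[0,0,105]],"twist":[0,0,0,0,0,0,0,0,0,0]}'
python3 -m crank '{"hand":[50,50,50,50,50,50,50,50,50,50],"delta_pos":[[-19,-45,0],[-38,-90,0],[-57,-135,0],[-76,-180,0],[-95,-226,0],[-114,-271,0],[-133,-316,0],[-152,-361,0],[-171,-407,0],[-190,-452,0]],"twist":[0,0,0,0,0,0,0,0,0,0]}'
python3 -m crank '{"hand":[50,50,50,50,50,10,10,10,10,10],"delta_pos":[[0,0,0],[0,0,-30],[0,0,-50],[0,0,-61],[0,0,-61],[0,0,-61],[0,0,-61],[0,0,-61],[0,0,-61],[0,0,-61]],"twist":[0,0,0,0,0,0,0,0,0,0]}'
python3 -m crank '{"hand":[45,45,45,45,45,45,45,45,45,45],"delta_pos":[[0,0,0],[0,0,0],[0,0,0],[0,0,0],[0,0,0],[0,0,0],[0,0,0],[0,0,0],[0,0,0],[0,0,0]],"twist":[0,0,0,8.5,17,25.5,34,42.5,51,59.5]}'
python3 -m crank '{"hand":[45,45,45,45,45,10,10,10,10,10],"delta_pos":[[0,0,0],[0,0,0],[0,0,0],[0,0,0],[0,0,0],[0,0,0],[0,0,0],[0,0,0],[0,0,0],[0,0,0]],"twist":[8.5,17,25.5,30,30,30,30,30,30,30]}'
python3 -m crank '{"hand":[10,10,10,10,10,10,10,10,10,10],"delta_pos":[[0,0,0],[0,0,10],[0,0,30],[0,0,60],[0,0,62],[0,0,62],[0,0,62],[0,0,62],[0,0,62],[0,0,62]],"twist":[0,0,0,0,0,0,0,0,0,0]}'
python3 - <<'E'
from h import *
st=robot.get_state(); print(st['eef_pos'],st['wrist_force'],st['qpos'])
E
```

```text
time: 50.9
eef_pos: [0.586, 0.0787, 0.2079]
tcp_rot: [-0.057, 1.562, -0.005]
wrist_force: [-0.1, -0.4, 0.0]
grip_width: 0.587
time: 51.9
eef_pos: [0.3921, -0.3748, 0.2022]
tcp_rot: [1.462, 1.571, 1.514]
wrist_force: [1.0, 0.4, -0.7]
grip_width: 0.588
time: 52.9
eef_pos: [0.3937, -0.3736, 0.1419]
tcp_rot: [-0.857, 1.57, -0.805]
wrist_force: [0.7, -0.3, -0.4]
grip_width: 0.288
time: 53.9
eef_pos: [0.3933, -0.3733, 0.1412]
tcp_rot: [1.044, 1.571, 2.141]
wrist_force: [0.3, 0.3, -0.4]
grip_width: 0.526
time: 54.9
eef_pos: [0.3933, -0.3733, 0.1413]
tcp_rot: [-0.072, 1.571, 1.541]
wrist_force: [0.2, 0.1, 0.1]
grip_width: 0.287
time: 55.9
eef_pos: [0.3931, -0.373, 0.2026]
tcp_rot: [0.596, 1.569, 2.21]
wrist_force: [-0.2, -0.5, -0.3]
grip_width: 0.289
[ 0.39312892 -0.37299405  0.20263079] [-0.20096948 -0.46705358 -0.29452557] [-9.07306922e-01  2.60305052e-01 -9.64236562e-02  1.21544306e+00
  3.36476493e-05 -9.50179659e-01]
```

```bash
python3 -m crank '{"hand":[10,10,10,10,10,10,10,10,10,10],"delta_pos":[[15,43,0],[30,86,0],[45,129,0],[60,172,0],[75,215,0],[90,258,0],[105,301,0],[120,344,0],[135,387,0],[150,430,0]],"twist":[0,0,0,0,0,0,0,0,0,0]}'
python3 -m crank '{"hand":[10,10,10,10,10,10,10,10,10,10],"delta_pos":[[12,41,0],[24,82,0],[36,122,0],[36,122,0],[36,122,-30],[36,122,-60],[36,122,-70],[36,122,-80],[36,122,-85],[36,122,-85]],"twist":[0,0,0,0,0,0,0,0,0,0]}'
python3 -m crank '{"hand":[10,10,10,10,10,10,10,10,10,10],"delta_pos":[[0,0,-4],[0,0,-8],[0,0,-11],[0,0,-14],[0,0,-17],[0,0,-20],[0,0,-20],[0,0,-20],[0,0,-20],[0,0,-20]],"twist":[0,0,0,0,0,0,0,0,0,0]}'
python3 - <<'E'
from h import *
st=robot.get_state(); print(st['eef_pos'],st['wrist_force'],st['ft_torque'])
s=Cam("scene"); s.crop(230,160,350,250,5,'pics/s9.png')
E
```

```text
time: 56.9
eef_pos: [0.5436, 0.0586, 0.2032]
tcp_rot: [0.2, 1.571, 1.814]
wrist_force: [0.6, 0.2, -0.9]
grip_width: 0.288
time: 57.9
eef_pos: [0.5796, 0.1784, 0.1185]
tcp_rot: [-1.225, 1.571, 0.388]
wrist_force: [-0.0, 0.2, -0.6]
grip_width: 0.288
time: 58.9
eef_pos: [0.5793, 0.1787, 0.0981]
tcp_rot: [1.467, 1.57, 3.081]
wrist_force: [1.0, 1.0, 0.1]
grip_width: 0.29
[0.57926293 0.17871202 0.09805819] [0.99694215 1.04868956 0.11716033] [ 0.13426228 -0.20015885  0.04140171]
```

View pics/s9.png

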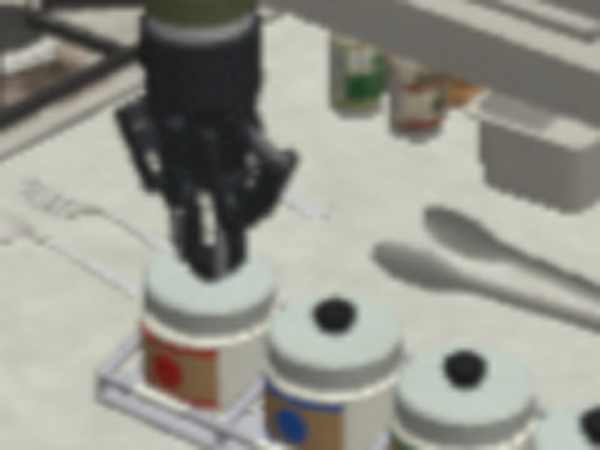

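Red's lid is over its neck with only about 1 N of side contact, and blue is seated. I'll release, retreat and check.

```bash
python3 -m crank '{"hand":[10,10,50,50,50,50,50,50,50,50],"delta_pos":[[0,0,-2],[0,0,-2],[0,0,-2],[0,0,-2],[0,0,-2],[0,0,10],[0,0,40],[0,0,80],[0,0,120],[0,0,140]],"twist":[0,0,0,0,0,0,0,0,0,0]}'
python3 -m crank '{"hand":[50,50,50,50,50,50,50,50,50,50],"delta_pos":[[-15,-43,20],[-30,-86,20],[-45,-129,20],[-60,-172,20],[-75,-215,20],[-90,-258,20],[-105,-301,20],[-120,-344,20],[-135,-387,20],[-150,-430,20]],"twist":[0,0,0,0,0,0,0,0,0,0]}'
python3 -m crank '{"hand":[50,50,50,50,50,50,50,50,50,50],"delta_pos":[[-20,-30,0],[-40,-60,0],[-60,-90,0],[-80,-120,0],[-100,-150,0],[-120,-180,0],[-140,-210,0],[-160,-240,0],[-160,-240,0],[-160,-240,0]],"twist":[0,0,0,0,0,0,0,0,0,0]}'
python3 - <<'E'
from h import *
s=Cam("scene");t=Cam("top"); labels(s,np.array([.5858,-.0225]),.0384)
k={}
for n,c in(("s",s),("t",t)):
    pred=[c.px([*p,.1]) for p in((.580,.1795),(.5835,.079),(.5863,-.0205),(.590,-.121))]
    for i,q in enumerate(pred):
        r=np.zeros((480,640),bool);u,v=q.astype(int);r[v-12:v+12,u-12:u+12]=1
        b=max(blobs(r&(c.img.max(2)<70),8),key=lambda x:x[1][4],default=None)
        print(n,i,q.round(1),b and (b[0],b[1][4],c.ray(*b[0],.1015).round(4)))
a=cv2.resize(s.img[190:310,240:400],None,fx=3.75,fy=3.75,interpolation=cv2.INTER_CUBIC); b=cv2.resize(t.img[190:250,225:425],None,fx=3,fy=2.5 and 3,interpolation=cv2.INTER_CUBIC)[:150]
cv2.imwrite("pics/fin.png",np.vstack([a,b])); print(np.vstack([a,b]).shape)
hsv=cv2.cvtColor(t.img,cv2.COLOR_BGR2HSV)
roi=np.zeros((480,640),bool);roi[195:245,360:405]=1
print("pot",[(c,t.ray(*c,.062)) for c,_ in blobs(roi&(hsv[...,1]>110)&(hsv[...,2]>60),60)])
E
```

```text
time: 59.95
eef_pos: [0.5807, 0.1789, 0.2434]
tcp_rot: [-1.442, 1.565, 0.172]
wrist_force: [1.2, -0.4, 0.6]
grip_width: 0.591
time: 60.95
eef_pos: [0.4285, -0.253, 0.2595]
tcp_rot: [-2.217, 1.569, -0.603]
wrist_force: [0.8, 0.1, -0.9]
grip_width: 0.585
time: 61.95
eef_pos: [0.2688, -0.4916, 0.2587]
tcp_rot: [-0.48, 1.57, 1.131]
wrist_force: [-0.1, -0.3, -1.1]
grip_width: 0.589
0 wall px 316 col 146 range [-23.  42.] emblem mean 2.6 23 hue 2.0
1 wall px 335 col 101 range [-19.  42.] emblem mean 2.4 15 hue 109.0
2 wall px 336 col 158 range [-27.  43.] emblem mean -0.4 3 hue 68.0
3 wall px 352 col 205 range [-30.  45.] emblem mean 3.3 33 hue 24.0
s 0 [271.6 211.5] (array([271. , 212.6]), 29, array([0.5718, 0.1748, 0.1015]))
s 1 [296.5 221.6] (array([296.3, 222.7]), 32, array([0.5762, 0.0738, 0.1015]))
s 2 [322.4 232.2] (array([322.4, 233.5]), 33, array([ 0.5789, -0.0259,  0.1015]))
s 3 [350.4 243.5] (array([350.1, 244.8]), 37, array([ 0.5822, -0.1252,  0.1015]))
t 0 [245.7 214.9] (array([246. , 215.5]), 62, array([0.578 , 0.1783, 0.1015]))
t 1 [279.7 213.5] (array([280.1, 213.7]), 62, array([0.5825, 0.0776, 0.1015]))
t 2 [313.3 212.2] (array([314. , 212.2]), 65, array([ 0.5861, -0.0225,  0.1015]))
t 3 [347.2 210.7] (array([347.8, 211. ]), 64, array([ 0.5888, -0.1225,  0.1015]))
(600, 600, 3)
pot [(array([383.2, 211.8]), array([ 0.59333036, -0.2328219 ,  0.062     ]))]
```

View pics/fin.png

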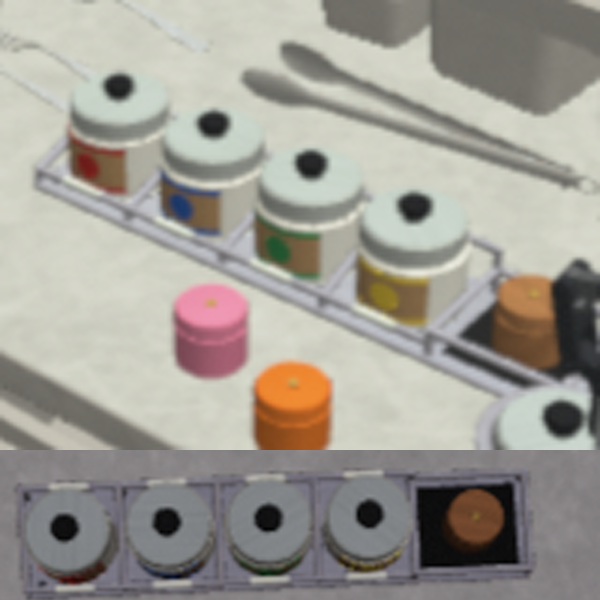

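```bash
python3 -c "
from rig import robot;print(robot.sign_off())"
```

```text
the job is handed in; nothing more can be done
None
```

The job is done and handed in at about 62 s of the 210 s allowed; sign-off gives no verdict.

- **Jars:** All four jars were present. I turned each one by gripping its neck and twisting. In the last pictures every label is within about 5° of square to the front; the limit is 0.26 rad, about 15°.
- **Salt pot:** It stands upright in the bay, at about (0.593, −0.233), close to the middle. It had not moved since I put it there.
- **Lids:** All four sit flat on the jars. The top view puts each knob within about 2.5 mm of where I estimated the jar centre.
- **Bystanders and robot:** The arm went near none of the pepper mill, pan or peeler, and the mill and peeler showed no movement in the pictures I viewed. I did not check the pan closely. At hand-in the gripper was clear of everything.

**Checks that disagreed:**
- **Knob positions:** The side camera puts the knobs about 8 mm nearer the robot and 5 mm to the right of my estimates. The offset is almost the same on all four jars, and I assumed a knob height, so I took it as a camera effect rather than a badly placed lid.
- **Red jar force:** While I turned the red jar, the wrist force reached about 42 N, probably from the fingertips pressing on its shoulder. The wrist limit is 120 N, and the label still came out straight.

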